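# Tighten the lever bolt of a plate clamp and fold its lever

## Robot

A 7-joint arm with a two-finger parallel gripper is mounted at the origin on a cart in front of the work surface, level with it; the furniture and walls round the work are solid. World frame = base frame: x ahead of the robot, y to its left, z up, the work surface at z = 0. Lengths are in m, angles in degrees, forces in N, time in s.
With the tool pointing down it reaches from about 0.425 to 0.875 m from the base axis. Payload 4.7 kg.
Tool frame: the origin (TCP) lies between the finger pads; the fingertips stand env.finger_overhang ahead of it and the grasp point (between the pads) lies 5 mm behind it (env.finger_overhang is the distance from the TCP to the fingertips, in m); z points along the fingers, y is the line along which they close (so a half turn about z gives the same grasp; the last joint's range is limited). The gripper opens to 87 mm and grips with 3 to 60 N. Pads are 19 mm wide; open, the fingers measure 117 mm over their backs; the gripper's body (75 mm by 190 mm) begins 51 mm behind the grasp point.
Start: joints at [-69.15, 18.392, -4.016, 83.108, 1.295, 78.541, -3.26], TCP at [0.223, 0.611, 0.237] pointing down, gripper open.
Joint ranges: [-163.93, 163.93], [-17.29, 119.83], [-79.2, 71.16], [3.27, 140.29], [-89.18, 269.18], [5.43, 117.66], [-154.24, 154.24]. Speed limits (degrees/s): [147.25, 147.25, 180, 180, 180, 180, 180].

## Interface

Orientations are given as [roll, pitch, yaw] about the fixed x, y, z axes, in that order (R = Rz(yaw) Ry(pitch) Rx(roll)).
In Python, from cell import telemetry, eyes, env, models gives the robot as it stands. The module is installed in compiled form; this text tells all that it offers.
- The arm moves only by the tool drive_tool, never from a script. Its arguments are lists of equal length, an entry for each row: "angular": the turn, a rotation vector about the tool's x, y, z in rad, a list of three; "delta_pos": the shift along the tool's x, y, z in cm, a list of three; "gripper": the finger opening in cm, from 0 to 8.7. A call has 1 to 20 rows; each row shifts and turns the commanded pose from where the row before left it, along the tool's axes as they then stand; what a row does not reach is not made up. A row lasts 1/10 s, in which the tool goes at most 50 mm and 8.59 degrees, less where a joint would pass 70% of its speed; a pose out of reach is approached as far as the arm can. A call with a gripper value outside its range is refused whole. The fingers move at their own pace and stop on an object; "squeeze" is the grip in N (left out, the last holds). Time passes only in rows, so rows that do not move let the fingers close. It gives the time, the measured TCP pose, the force, the opening and the grip force at its end, in the units of the state.
- telemetry.get_obs(): the state, without advancing time (a new reading comes with each control period).
- eyes.read_camera(name): name is "scene" or "top" or "wrist"; returns a dict with "pixels" (384x512x3 uint8, red, green, blue), "mtx" (3x3 intrinsics, pixels), "origin" and "orientation" of the camera in the world. Camera axes: x right, y down, z forward; pixel columns grow to the right and rows downward; lengths in m; the calibration is good to about 2 mm. A picture is of the moment at which its call begins. There is no depth.
- env.sign_off(): hands the job in; it is judged then, once.
Trained networks look in a picture, given as the dict that the camera call returned (one of the last four; its "shot" number tells which), for a name from the list of things; names that differ only in an ending like _2 or _b are one class to them, and where a whole thing is asked for, a point or a joint stands for the part that bears it (a point fixed in the world has none). Each returns a list of dicts, best first, with "p" (0 to 1); they miss things now and then, are a little off and sometimes report something else, mostly with a low value. They report only what shows in the picture. A call takes as long as a camera call. They do not tell look-alikes from the thing itself.
- models.search_frame(picture, target): "centre" ([column, row] in pixels, amid what is visible of it).
- models.cut_out(picture, target): "pixels" (384x512 bool, what is visible of it) and "centre" ([column, row] in pixels, amid what is visible of it).
The state is a dict: "time_s": time; "qpos": joint angles; "joint_velocities": joint speeds; "effort": joint torques, N m; "tool_pos": TCP position; "tool_rot": TCP orientation; "force": force on the tool from outside, world axes, zero at the start; "wrist_torque": the same for the moment, N m; "grip_width": finger opening in m; "grasp_force": force on a finger pad.
Only numpy, scipy, OpenCV 4.12 (cv2) and the standard library are available. Lean on these libraries where they do the work, as an engineer would, in place of code of your own. Each camera call takes 0.05 s, during which the arm holds its last target. There are 200 camera calls.

## Task

Secure the six-well plate in the bench clamp: with the orange lever standing upright, screw the clamp bolt in (clockwise from above) until it is just snug, neither loose nor over-tight, then fold the lever fully down until it lies flat, and let go. Do not crush the plate and do not disturb the other things on the bench.

Things in the scene. Friction and masses are not known exactly. Their poses are not given: they have to be found in the camera images.
- plate_clamp: Bench clamp, does not move; origin at the centre of its underside, z up. Aluminium base 150 (x) x 190 (y) mm, 16 mm high, with the six-well plate on it, two posts, and a bridge along y 192 mm long, 34 mm wide, top 80 mm up, with a brass bush to 85 mm at the middle; the bolt goes down through it.
- lever_pivot (a point): Pivot of the orange lever, on the vertical bolt axis, in the steel fork on the bolt's head (25 mm across). z is up along the bolt; x is the level direction towards which the lever folds down; y is the lever's hinge. It turns with the bolt, starts about 112 mm above the bench and sinks 1.27 mm per rad of tightening.
- lever_grip (a point): Centre of the orange lever blade, 43 mm from the pivot. The blade is 9 mm thick (x, the way it folds), 23 mm wide (y) and spans 14 to 72 mm from the pivot; z points from the pivot to the free end. Open, it stands upright over the bolt and is the handle to twist it by: pinch it from above across its 9 mm thickness.
- clamp_bolt (a joint): Turn of the bolt in rad, growing as it is screwed in (clockwise from above); starts at 0 to 0.6, stays where left. Runs free (under 0.1 N m) until it meets the clamp bar, between 1.0 and 3.1 rad (bar height varies, not measured). Then clamping force grows 37 N and turning torque 0.38 N m per rad: just snug is 0.9 rad farther, 34 N, 0.45 N m while turning (less at rest: friction holds it).
- clamp_lever (a joint): Fold of the lever in rad: 0 upright (open), 1.571 lying flat (closed, hard stop). Starts at 0 to 0.12. Stiff, about 0.15 to 0.2 N m, and stays where it is left. Its cam pushes the bolt's foot 0.8 mm farther down, so folding adds about 28 N of clamping force.
- pressure_foot: Disc foot at the lower end of the bolt, 47 mm across, under the bridge and out of reach; its origin is its lowest point. Its contact force is the clamping force: 20 to 48 N is snug, over 110 N crushes the plate.
- lab_timer: Bystander: grey-white square lab timer, 62 x 62 x 17 mm, origin at its underside.
- tally_counter: Bystander: round white tally counter, 46 x 58 x 33 mm, origin at its underside.
- marker_red: Bystander: white marker with a red cap lying down, 15 x 138 x 15 mm, origin at its underside.
- slide_box: Bystander: dark slide box, 88 x 100 x 38 mm, origin at its underside.
- media_bottle: Bystander: bottle of pink medium with a white cap, 54 x 54 x 120 mm, origin at its underside.
- culture_flask: Bystander: small clear flask with pink contents and a blue cap, 94 x 52 x 24 mm, origin at its underside.
Not all that is in view belongs to the job. Of the things that look like the plate_clamp, the larger one is meant.

How it is judged:
By the outcome, as a careful person would: the job done as asked, in the order asked, and still so for the second after the job is handed in, with the robot touching nothing.
It also fails if it takes over 72 s, if anything falls off the work surface, if the arm or the gripper's body presses on something with over 40 N, if the wrist force passes 120 N, or if a joint passes its speed limit or range.

## Working session

There is one attempt and no reset: what is moved stays moved. The work goes in short steps, Python scripts to look and compute and a tool call to move; the robot and the scene stay as the last step left them, time stands still between calls to the robot, and variables do not carry over. Pictures are saved under pics/ and viewed, at most 10 in all, crops included, and the job is handed in when it is done.

Besides the shell and the picture viewer there is one more tool, called as name(argument=value, ...) on one line, values as JSON. drive_tool: Moves the arm, as the interface text tells. Its arguments: {"type":"object","properties":{"angular":{"type":"array","items":{"type":"array","items":{"type":"number"}}},"delta_pos":{"type":"array","items":{"type":"array","items":{"type":"number"}}},"gripper":{"type":"array","items":{"type":"number"}},"squeeze":{"type":"number"}},"required":["angular","delta_pos","gripper"]}

```bash
mkdir -p pics; cat > h.py <<'E'
import numpy as np, cv2
from cell import telemetry, eyes, env, models
from scipy.spatial.transform import Rotation as R
def rot(o):
    o=np.array(o,float)
    if o.shape==(3,3): return o
    if o.shape==(3,): return R.from_euler('xyz',o,degrees=True).as_matrix()
    raise Exception(o)
def ray(p,uv):
    d=rot(p['orientation'])@np.linalg.inv(p['mtx'])@np.array([uv[0],uv[1],1.])
    return np.array(p['origin']),d/np.linalg.norm(d)
def atz(p,uv,z):
    o,d=ray(p,uv); return o+d*(z-o[2])/d[2]
def tri(rs):
    A=np.zeros((3,3));b=np.zeros(3)
    for o,d in rs:
        M=np.eye(3)-np.outer(d,d);A+=M;b+=M@o
    return np.linalg.solve(A,b)
def proj(p,X):
    c=rot(p['orientation']).T@(np.array(X)-np.array(p['origin'])); c=np.array(p['mtx'])@c; return c[:2]/c[2]
def save(p,n): cv2.imwrite('pics/'+n,p['pixels'][:,:,::-1])
E
python3 - <<'E'
from h import *
print(env.finger_overhang); o=telemetry.get_obs(); print(o)
for n in ['scene','top']:
    p=eyes.read_camera(n); save(p,n+'0.png'); print(n,p['origin'],p['orientation'],p['mtx'])
    for t in ['plate_clamp','lever_grip','lever_pivot']:
        for d in models.search_frame(p,t): print(t,d, atz(p,d['centre'],.11))
E
```

```text
0.014
{'time_s': 0.0, 'qpos': array([-69.14962072,  18.4391683 ,  -4.01630578,  83.17092679,
         1.296295  ,  78.53933695,  -3.25800455]), 'joint_velocities': array([-0.04619859,  0.10373903, -0.05635025,  0.02290072, -0.13086113,
       -0.02483319, -0.03723608]), 'effort': array([ 1.76059707e-04, -4.91289246e+01, -4.03486155e-01, -3.12523091e+01,
       -6.36083423e-02,  4.38966625e-02,  1.97577883e-04]), 'tool_pos': array([0.22264422, 0.61016128, 0.23549518]), 'tool_rot': array([-1.79895878e+02,  6.48941837e-03,  1.59962277e+02]), 'force': array([ 0.90395322, -0.84013804, -0.05575635]), 'wrist_torque': array([-0.00646581,  0.01817411,  0.05910667]), 'grasp_force': 0.0, 'grip_width': 0.08682594616631403}
scene [-0.22738602 -0.4857627   0.66256237] [-1.22049503e+02  7.85075798e-02 -6.01927723e+01] [[373.87657338   0.         256.34580298]
 [  0.         373.87657338 195.40620035]
 [  0.           0.           1.        ]]
plate_clamp {'centre': [276.4, 231.4], 'p': 0.84} [ 0.41997367 -0.1698189   0.11      ]
plate_clamp {'centre': [200.9, 214.6], 'p': 0.77} [0.38654831 0.031355
[... 304 characters left out ...]
3.6], 'p': 0.28} [ 0.28710806 -0.28491062  0.11      ]
lever_pivot {'centre': [198.1, 183.8], 'p': 0.65} [0.50914236 0.13383922 0.11      ]
top [ 0.47734747 -0.04812742  1.15916339] [-1.75801274e+02 -3.98255845e-02 -8.97376953e+01] [[363.38382919   0.         252.60118128]
 [  0.         363.38382919 192.63666074]
 [  0.           0.           1.        ]]
plate_clamp {'centre': [274.9, 200.8], 'p': 0.82} [ 0.53101264 -0.11306268  0.11      ]
plate_clamp {'centre': [155.2, 156.5], 'p': 0.62} [0.65870436 0.23597086 0.11      ]
plate_clamp {'centre': [203.5, 216.0], 'p': 0.6} [0.48622477 0.09265112 0.11      ]
lever_pivot {'centre': [199.8, 218.0], 'p': 0.62} [0.48042803 0.10322256 0.11      ]
```

View pics/scene0.png

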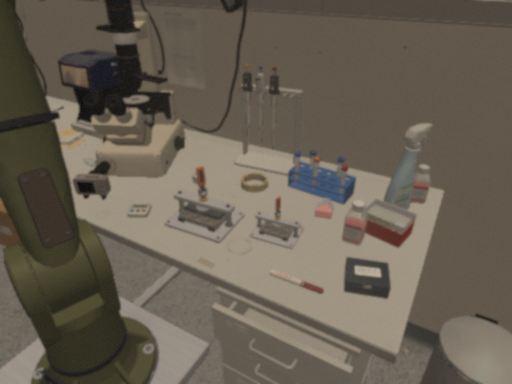

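View pics/top0.png

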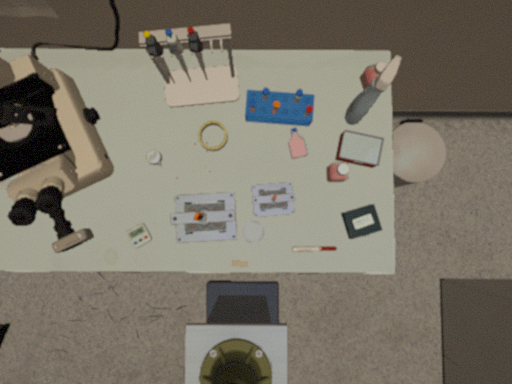

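The larger clamp is at top (204,217) and scene (205,212), with its orange lever at top (198,215) and scene (201,177). The small look-alike is at top (273,199). The microscope, whose eyepieces are at top (70,240) and scene (93,185), sits between the arm and the clamp, so I need its height.

```bash
python3 - <<'E'
from h import *
ps=eyes.read_camera('scene'); pt=eyes.read_camera('top')
def cs(p,x,y,w,h,s): return cv2.resize(p['pixels'][y:y+h,x:x+w,::-1],None,fx=s,fy=s,interpolation=cv2.INTER_CUBIC)
a=cs(ps,155,155,100,90,4); b=cs(pt,160,180,100,90,4)
cv2.imwrite('pics/c1.png',np.hstack([a,b]))
X=tri([ray(ps,(93,185)),ray(pt,(70,240))]);print('eyepiece',X)
# orange masks
for p,n,box in [(ps,'s',(185,150,220,200)),(pt,'t',(185,200,215,230))]:
    im=p['pixels'].astype(int);m=(im[...,0]-im[...,1]>45)&(im[...,0]-im[...,2]>50)
    ys,xs=np.nonzero(m); k=(xs>box[0])&(xs<box[2])&(ys>box[1])&(ys<box[3]);xs=xs[k];ys=ys[k]
    print(n,len(xs),xs.mean(),ys.mean(),xs.min(),xs.max(),ys.min(),ys.max())
    globals()[n]=(xs.mean(),ys.mean())
print(tri([ray(ps,s),ray(pt,t)]), atz(pt,t,.15))
for q in [(175,196),(235,194),(236,241),(177,242)]: print(atz(pt,q,.016))
for q in [(171,217),(236,214)]: print('bridge',atz(pt,q,.08))
E
```

```text
eyepiece [0.41540979 0.50117056 0.04795265]
s 20 199.5 168.85 197 202 166 183
t 36 196.91666666666666 215.69444444444446 194 201 212 219
[0.48562059 0.10225828 0.17859872] [0.48664775 0.1055392  0.15      ]
[0.54951239 0.19598973 0.016     ]
[0.55670578 0.00694502 0.016     ]
[0.4095543  0.00262578 0.016     ]
[0.40561763 0.18683613 0.016     ]
bridge [0.48308067 0.19291179 0.08      ]
bridge [4.92837737e-01 4.14144259e-04 8.00000000e-02]
```

View pics/c1.png

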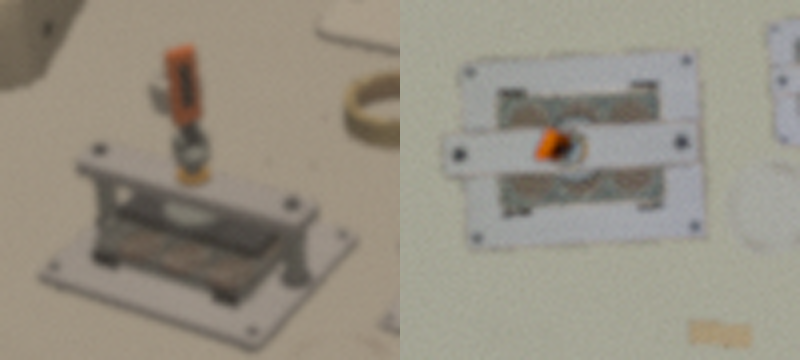

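drive_tool(angular=[[0,0,0],[0,0,0],[0,0,0],[0,0,0],[0,0,0],[0,0,0],[0,0,0],[0,0,0]], delta_pos=[[0,-1.5,-2.5],[0,-2.5,-2.5],[0,-2.5,-2.5],[0,-2.5,-2.5],[0,-2.5,-2.5],[0,-2.5,-2.5],[0,-2.5,-2.5],[0,-2,-2.5]], gripper=[8.7,8.7,8.7,8.7,8.7,8.7,8.7,8.7])

```text
time_s: 1.3
tool_pos: [0.1589, 0.4355, 0.4381]
tool_rot: [179.9, 0.0, 160.0]
force: [-0.1, 0.6, 0.0]
grip_width: 0.0869
grasp_force: 0.0
```

drive_tool(angular=[[0,0,0.086],[0,0,0.086],[0,0,0.086],[0,0,0.086],[0,0,0.086],[0,0,0.086],[0,0,0.086],[0,0,0.086],[0,0,0.086],[0,0,0.086],[0,0,0.086],[0,0,0.086],[0,0,0]], delta_pos=[[-3.8,0,0],[-3.8,0,0],[-3.8,0,0],[-3.8,0,0],[-3.8,0,0],[-3.8,0,0],[-3.8,0,0],[-3.8,0,0],[-3.8,0,0],[-3.8,0,0],[-3.8,0,0],[-3.8,0,0],[0,0,0]], gripper=[8.7,8.7,8.7,8.7,8.7,8.7,8.7,8.7,8.7,8.7,8.7,8.7,8.7])

```text
time_s: 2.6
tool_pos: [0.4576, 0.1106, 0.4374]
tool_rot: [179.9, 0.1, 100.1]
force: [-0.3, 0.6, 1.1]
grip_width: 0.087
grasp_force: 0.0
```

```bash
python3 - <<'E'
from h import *
o=telemetry.get_obs(); print(o['tool_pos'],o['tool_rot'],o['qpos'],o['force'])
p=eyes.read_camera('wrist'); save(p,'w0.png'); print(p['origin'],p['orientation'],p['mtx'])
for t in ['plate_clamp','lever_grip','lever_pivot']:
    for d in models.search_frame(p,t): print(t,d, atz(p,d['centre'],.155))
E
```

```text
[0.4575996  0.11058017 0.43738756] [1.79895157e+02 6.27219351e-02 1.00130895e+02] [-42.61731317  -6.08190143  23.23666135  86.85688291   2.50301248
  98.63349269  -8.98677918] [-0.29429969  0.55243286  1.06920144]
[0.44598706 0.17760847 0.585478  ] [ 1.65351405e+02 -7.72116810e-02  1.01097011e+01] [[267.92252561   0.         256.82018085]
 [  0.         267.92252561 193.7463463 ]
 [  0.           0.           1.        ]]
plate_clamp {'centre': [268.5, 162.5], 'p': 0.96} [0.47570571 0.12147662 0.155     ]
plate_clamp {'centre': [274.8, 268.9], 'p': 0.77} [ 0.52247424 -0.06447912  0.155     ]
lever_grip {'centre': [271.6, 173.0], 'p': 0.64} [0.48386978 0.10551647 0.155     ]
lever_pivot {'centre': [269.7, 171.7], 'p': 0.69} [0.48042299 0.10707771 0.155     ]
lever_pivot {'centre': [277.3, 273.0], 'p': 0.52} [ 0.52848818 -0.07177222  0.155     ]
```

```bash
python3 - <<'E'
from h import *
p=eyes.read_camera('wrist')
cv2.imwrite('pics/w1.png',cv2.resize(p['pixels'][120:230,200:340,::-1],None,fx=5.5,fy=5.5,interpolation=cv2.INTER_CUBIC))
im=p['pixels'].astype(int);m=((im[...,0]-im[...,1]>45)&(im[...,0]-im[...,2]>50)).astype(np.uint8)
n,l,s,c=cv2.connectedComponentsWithStats(m)
for i in range(1,n):
    if s[i,4]>6:
        print(s[i],c[i]); ys,xs=np.nonzero(l==i)
        print(cv2.minAreaRect(np.c_[xs,ys].astype(np.float32)))
for z in (.112,.184): print(proj(p,(.485,.098,z)))
E
```

```text
[254  68   5   6  25] [256.08  70.6 ]
((256.0, 70.5), (5.0, 4.0), 90.0)
[267 175  15  16 108] [273.48148148 182.62962963]
((273.25, 182.75), (18.384775161743164, 6.363960266113281), 45.0)
[274 276   7  13  47] [276.59574468 282.85106383]
((277.09405517578125, 281.94061279296875), (12.238958358764648, 5.373201370239258), 84.2894058227539)
[270.4842018  177.92555746]
[272.78058925 187.02407632]
```

View pics/w1.png

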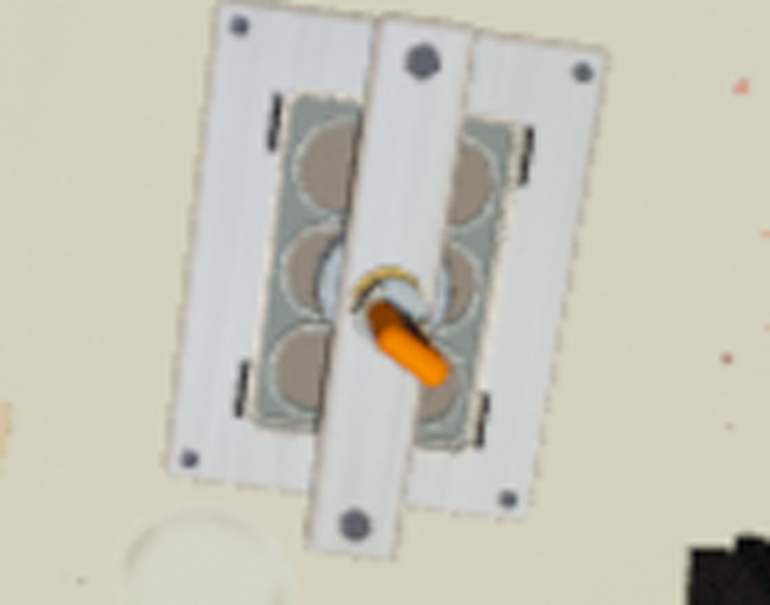

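drive_tool(angular=[[0,0,0],[0,0,0],[0,0,0],[0,0,0],[0,0,0]], delta_pos=[[-1.6,0.5,3.2],[-1.6,0.5,3.2],[-1.6,0.5,3.2],[-1.6,0.5,3.2],[0,0,0]], gripper=[8.7,8.7,8.7,8.7,8.7])

```text
time_s: 3.35
tool_pos: [0.4858, 0.0567, 0.3045]
tool_rot: [-179.6, 0.1, 100.8]
force: [-0.5, 0.4, 0.3]
grip_width: 0.0874
grasp_force: 0.0
```

```bash
python3 - <<'E'
from h import *
from scipy.optimize import minimize
p=eyes.read_camera('wrist');ps=eyes.read_camera('scene');pt=eyes.read_camera('top')
def mask(p,lo=25):
    im=cv2.GaussianBlur(p['pixels'],(3,3),0).astype(int);m=((im[...,0]-im[...,2]>lo*1.4)&(im[...,0]-im[...,1]>lo)).astype(np.uint8)
    c=proj(p,(.485,.1,.155)); yy,xx=np.mgrid[:384,:512]; r=70 if p is P0 else 25
    return (m*(np.hypot(xx-c[0],yy-c[1])<r)).astype(float)
P0=p
V=[(q,mask(q)) for q in (p,ps,pt)]
print([m.sum() for _,m in V])
def blade(v):
    x,y,yaw,f=v; B=np.array([[a,b,c] for a in(-.0045,.0045) for b in(-.0115,.0115) for c in(.014,.072)])
    return R.from_euler('ZY',[yaw,f]).apply(B)+[x,y,.112]
def sil(q,v):
    pts=np.array([proj(q,X) for X in blade(v)]); h=cv2.convexHull((pts*16).astype(np.float32)).astype(np.int32)
    im=np.zeros((384,512),np.uint8); cv2.fillConvexPoly(im,h,255,cv2.LINE_AA,4); return im/255.
def cost(v): return sum(w*np.abs(sil(q,v)-m).sum()/m.sum() for (q,m),w in zip(V,(2,.6,.4)))+20*max(0,-v[3])+20*max(0,v[3]-.14)
best=[]
for yaw in np.arange(-180,180,20):
    r=minimize(cost,[.485,.1,np.radians(yaw),.06],method='Nelder-Mead',options=dict(initial_simplex=np.array([[.485,.1,np.radians(yaw),.06]]+[list(np.array([.485,.1,np.radians(yaw),.06])+d) for d in np.diag([.005,.005,.3,.05])])))
    best.append((r.fun,*r.x[:2],np.degrees(r.x[2]),r.x[3]))
best.sort(); print(np.round(best[:6],4))
v=list(best[0][1:]);v[2]=np.radians(v[2])
im=p['pixels'].copy(); c=proj(p,(.485,.1,.155)).astype(int)
cn,_=cv2.findContours((sil(p,v)>.5).astype(np.uint8),0,2); 
x0,y0=max(0,c[0]-70),max(0,c[1]-60)
a=cv2.resize(im[y0:y0+120,x0:x0+140,::-1],None,fx=5,fy=5,interpolation=cv2.INTER_CUBIC)
cv2.polylines(a,[((k-[x0,y0])*5).astype(int) for k in cn],True,(255,0,0),1); cv2.imwrite('pics/w2.png',a)
print(telemetry.get_obs()['tool_pos'],p['origin'])
E
```

```text
[np.float64(224.0), np.float64(130.0), np.float64(0.0)]
[[      inf  4.85e-01  1.00e-01 -1.80e+02  6.00e-02]
 [      inf  4.85e-01  1.00e-01 -1.60e+02  6.00e-02]
 [      inf  4.85e-01  1.00e-01 -1.40e+02  6.00e-02]
 [      inf  4.85e-01  1.00e-01 -1.20e+02  6.00e-02]
 [      inf  4.85e-01  1.00e-01 -1.00e+02  6.00e-02]
 [      inf  4.85e-01  1.00e-01 -8.00e+01  6.00e-02]]
[0.48798886 0.05989175 0.31006849] [0.4748228  0.12395224 0.45255077]<stdin>:17: RuntimeWarning: divide by zero encountered in scalar divide
  np.max(np.abs(fsim[0] - fsim[1:])) <= fatol):
```

View pics/w2.png

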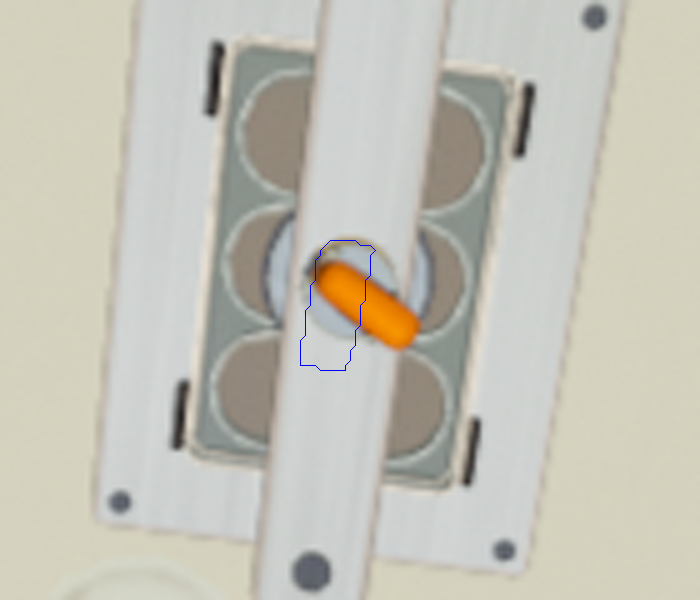

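The close view from above shows the orange top face, elongated about 35° down to the right, over the bolt head at crop (350,295). The arm now hides it from the top camera, so I will refit without that view.

```bash
cat > fit.py <<'E'
from h import *
from scipy.optimize import minimize
def mask(p,r,X=(.485,.1,.155)):
    im=cv2.GaussianBlur(p['pixels'],(3,3),0).astype(int);m=((im[...,0]-im[...,2]>50)&(im[...,0]-im[...,1]>30))
    c=proj(p,X); yy,xx=np.mgrid[:384,:512]
    return (m*(np.hypot(xx-c[0],yy-c[1])<r)).astype(float)
B=np.array([[a,b,c] for a in(-.0045,.0045) for b in(-.0115,.0115) for c in(.014,.072)])
def sil(q,v,z):
    P=R.from_euler('ZY',v[2:4]).apply(B)+[v[0],v[1],z]
    pts=np.array([proj(q,X) for X in P]); h=cv2.convexHull((pts*16).astype(np.float32)).astype(np.int32)
    im=np.zeros((384,512),np.uint8); cv2.fillConvexPoly(im,h,255,cv2.LINE_AA,4); return im/255.
def fit(V,yaws,f0=.06,z=.112,fmax=.14,xy=(.485,.1)):
    def cost(v): return sum(np.abs(sil(q,v,z)-m).sum()/m.sum() for q,m in V)+20*max(0,-v[3])+20*max(0,v[3]-fmax)
    out=[]
    for y in yaws:
        s=np.array([*xy,np.radians(y),f0])
        r=minimize(cost,s,method='Nelder-Mead',options=dict(initial_simplex=np.vstack([s,s+np.diag([.005,.005,.3,.05])])))
        out.append((r.fun,*r.x[:2],np.degrees(r.x[2]),r.x[3]))
    return sorted(out)
E
python3 - <<'E'
from fit import *
p=eyes.read_camera('wrist');ps=eyes.read_camera('scene')
V=[(p,mask(p,40)),(ps,mask(ps,25))]
for vv in (V,V[:1]): print(np.round(fit(vv,range(-180,180,30))[:5],4))
print(telemetry.get_obs()['qpos'])
E
```

```text
[[1.80880e+00 4.86200e-01 9.88000e-02 7.00218e+01 5.16000e-02]
 [1.81320e+00 4.85800e-01 9.86000e-02 6.84536e+01 5.66000e-02]
 [1.81360e+00 4.85800e-01 9.95000e-02 6.55403e+01 4.61000e-02]
 [1.81910e+00 4.85700e-01 9.79000e-02 6.96454e+01 6.51000e-02]
 [1.82400e+00 4.86200e-01 9.91000e-02 6.55192e+01 4.79000e-02]]
[[2.65500e-01 4.84700e-01 9.75000e-02 6.71588e+01 7.56000e-02]
 [2.68800e-01 4.85000e-01 9.77000e-02 6.71802e+01 7.15000e-02]
 [2.70500e-01 4.85100e-01 9.80000e-02 6.84171e+01 6.58000e-02]
 [2.71200e-01 4.84900e-01 9.79000e-02 6.56466e+01 6.84000e-02]
 [2.71600e-01 4.85000e-01 9.80000e-02 6.39738e+01 6.93000e-02]]
[-39.16400318  -3.94015318  27.83362897  99.14439441   1.80676394
  84.1629742   -0.59381639]
```

drive_tool(angular=[[0,0,0],[0,0,-0.142],[0,0,-0.142],[0,0,-0.142],[0,0,-0.142],[0,0,-0.142],[0,0,-0.142],[0,0,-0.142],[0,0,0],[0,0,0]], delta_pos=[[3.8,0.4,0],[0,0,1],[0,0,1],[0,0,1],[0,0,1],[0,0,1],[0,0,1],[0,0,0],[0,0,0],[0,0,0]], gripper=[8.7,8.7,8.7,8.7,8.7,8.7,8.7,8.7,8.7,8.7])

```text
time_s: 4.6
tool_pos: [0.485, 0.097, 0.2498]
tool_rot: [179.9, 0.1, 157.7]
force: [0.4, -0.0, -0.3]
grip_width: 0.0869
grasp_force: 0.0
```

```bash
python3 - <<'E'
from fit import *
o=telemetry.get_obs(); print(o['tool_pos'],o['tool_rot'],o['qpos'],o['force'],o['wrist_torque'])
p=eyes.read_camera('wrist'); V=[(p,mask(p,60))]; print(V[0][1].sum())
print(np.round(fit(V,range(-180,180,30))[:4],4))
E
```

```text
[0.48504606 0.09697156 0.24980982] [1.79902742e+02 8.29987443e-02 1.57655365e+02] [-42.21492031  -2.05449087  27.39028494 104.47143947   0.94096041
  77.22963898  52.60977256] [ 0.36481355 -0.01020051 -0.34150687] [-0.01412552  0.00436377 -0.00081928]
410.0
[[2.60200e-01 4.85700e-01 1.00900e-01 7.16048e+01 1.54000e-02]
 [2.60300e-01 4.85800e-01 1.00900e-01 7.12256e+01 1.54000e-02]
 [2.60400e-01 4.85800e-01 1.00700e-01 7.17742e+01 1.87000e-02]
 [2.61600e-01 4.85800e-01 1.00900e-01 7.19616e+01 1.53000e-02]]
```

drive_tool(angular=[[0,0,-0.03],[0,0,0],[0,0,0],[0,0,0],[0,0,0],[0,0,0]], delta_pos=[[0.05,0.15,0],[0,0,2.6],[0,0,2.6],[0,0,2.6],[0,0,2.6],[0,0,0]], gripper=[4,4,4,4,4,4])

```text
time_s: 5.25
tool_pos: [0.4822, 0.0972, 0.1416]
tool_rot: [-179.8, -0.3, 159.5]
force: [-0.4, 0.5, 0.2]
grip_width: 0.0471
grasp_force: 0.0
```

drive_tool(angular=[[0,0,0],[0,0,0],[0,0,0],[0,0,0],[0,0,0],[0,0,0],[0,0,0]], delta_pos=[[0,0,0],[0,0,0],[0,0,0],[0,0,0],[0,0,0],[0,0,0],[0,0,0]], gripper=[2,1.4,1,0.6,0.6,0.6,0.6], squeeze=45)

```text
time_s: 5.95
tool_pos: [0.4856, 0.0989, 0.1458]
tool_rot: [179.8, 0.1, 159.5]
force: [0.8, 4.9, 5.3]
grip_width: 0.0088
grasp_force: 44.4
```

```bash
cat > st.py <<'E'
from cell import telemetry
import numpy as np
o=telemetry.get_obs(); np.set_printoptions(precision=3,suppress=True)
for k in ('time_s','tool_pos','tool_rot','force','wrist_torque','grip_width','grasp_force','qpos'): print(k,o[k])
E
python3 st.py
```

```text
time_s 5.95
tool_pos [0.486 0.099 0.146]
tool_rot [179.818   0.08  159.46 ]
force [0.796 4.907 5.277]
wrist_torque [ 0.65  -0.09  -0.523]
grip_width 0.008826196261084877
grasp_force 44.44121639804507
qpos [-41.598   3.012  28.054 112.297  -1.681  64.885  56.593]
```

drive_tool(angular=[[0,0,0.1],[0,0,0.1],[0,0,0.1],[0,0,0.1],[0,0,0]], delta_pos=[[0,0,0.013],[0,0,0.013],[0,0,0.013],[0,0,0.013],[0,0,0]], gripper=[0.6,0.6,0.6,0.6,0.6])

```text
time_s: 6.45
tool_pos: [0.4854, 0.0988, 0.1454]
tool_rot: [179.8, 0.0, 136.5]
force: [-0.6, 2.9, 7.2]
grip_width: 0.0089
grasp_force: 45.0
```

```bash
python3 st.py
```

```text
time_s 6.45
tool_pos [0.485 0.099 0.145]
tool_rot [179.846   0.012 136.512]
force [-0.587  2.902  7.175]
wrist_torque [ 0.469  0.117 -0.007]
grip_width 0.008876798512540683
grasp_force 44.99997959006578
qpos [-42.294   3.039  28.768 112.347  -1.697  64.862  33.669]
```

drive_tool(angular=[[0,0,0.1],[0,0,0.1],[0,0,0.1],[0,0,0.1],[0,0,0]], delta_pos=[[0,0,0.013],[0,0,0.013],[0,0,0.013],[0,0,0.013],[0,0,0]], gripper=[0.6,0.6,0.6,0.6,0.6])

```text
time_s: 6.95
tool_pos: [0.4853, 0.0987, 0.1448]
tool_rot: [179.9, -0.1, 113.6]
force: [-0.0, 2.8, 8.6]
grip_width: 0.0085
grasp_force: 45.0
```

```bash
python3 st.py
```

```text
time_s 6.95
tool_pos [0.485 0.099 0.145]
tool_rot [179.876  -0.05  113.594]
force [-0.032  2.78   8.579]
wrist_torque [ 0.389  0.254 -0.049]
grip_width 0.008466704853908678
grasp_force 44.99995415098965
qpos [-42.987   3.07   29.5   112.403  -1.748  64.821  10.813]
```

drive_tool(angular=[[0,0,0.1],[0,0,0.1],[0,0,0.1],[0,0,0.1]], delta_pos=[[0,0,0],[0,0,0.01],[0,0,0.01],[0,0,0.01]], gripper=[0.6,0.6,0.6,0.6])

```text
time_s: 7.35
tool_pos: [0.4851, 0.0986, 0.1444]
tool_rot: [179.9, -0.1, 90.6]
force: [-1.2, 3.0, 6.5]
grip_width: 0.0087
grasp_force: 45.0
```

```bash
python3 st.py
```

```text
time_s 7.35
tool_pos [0.485 0.099 0.144]
tool_rot [179.925  -0.084  90.578]
force [-1.158  2.994  6.539]
wrist_torque [0.306 0.22  0.08 ]
grip_width 0.008683789860421771
grasp_force 44.99653933569789
qpos [-43.691   3.095  30.237 112.461  -1.794  64.784 -12.151]
```

drive_tool(angular=[[0,0,0.1],[0,0,0.1],[0,0,0.1]], delta_pos=[[0,0,0.01],[0,0,0.01],[0,0,0.01]], gripper=[0.6,0.6,0.6])

```text
time_s: 7.65
tool_pos: [0.485, 0.0987, 0.144]
tool_rot: [180.0, -0.1, 73.4]
force: [-1.8, 3.6, 7.0]
grip_width: 0.0087
grasp_force: 45.0
```

```bash
python3 st.py
```

```text
time_s 7.65
tool_pos [0.485 0.099 0.144]
tool_rot [179.965  -0.091  73.41 ]
force [-1.85   3.633  6.976]
wrist_torque [0.314 0.365 0.168]
grip_width 0.008717012384025651
grasp_force 44.99732255470008
qpos [-44.228   3.117  30.794 112.497  -1.831  64.761 -29.282]
```

drive_tool(angular=[[0,0,0.1],[0,0,0.1]], delta_pos=[[0,0,0.01],[0,0,0.01]], gripper=[0.6,0.6])

```text
time_s: 7.85
tool_pos: [0.4849, 0.0987, 0.1438]
tool_rot: [180.0, -0.1, 62.0]
force: [-1.9, 2.7, 6.4]
grip_width: 0.0089
grasp_force: 45.0
```

```bash
python3 st.py
```

```text
time_s 7.85
tool_pos [0.485 0.099 0.144]
tool_rot [179.99   -0.087  61.975]
force [-1.925  2.732  6.353]
wrist_torque [0.306 0.435 0.317]
grip_width 0.008940149848998548
grasp_force 44.99809339642525
qpos [-44.594   3.132  31.17  112.522  -1.856  64.744 -40.696]
```

drive_tool(angular=[[0,0,0.1],[0,0,0.1]], delta_pos=[[0,0,0.01],[0,0,0.01]], gripper=[0.6,0.6])

```text
time_s: 8.05
tool_pos: [0.4849, 0.0987, 0.1436]
tool_rot: [-180.0, -0.1, 50.5]
force: [-1.3, 2.9, 7.6]
grip_width: 0.0085
grasp_force: 45.0
```

```bash
python3 st.py
```

```text
time_s 8.05
tool_pos [0.485 0.099 0.144]
tool_rot [-179.989   -0.08    50.535]
force [-1.331  2.889  7.564]
wrist_torque [0.443 0.512 0.381]
grip_width 0.008468728366700595
grasp_force 44.99957974534482
qpos [-44.96    3.145  31.549 112.548  -1.882  64.726 -52.113]
```

drive_tool(angular=[[0,0,0.06],[0,0,0.06]], delta_pos=[[0,0,0.01],[0,0,0.01]], gripper=[0.6,0.6])

```text
time_s: 8.25
tool_pos: [0.4848, 0.0988, 0.1435]
tool_rot: [-180.0, -0.1, 43.8]
force: [-2.3, 2.2, 8.2]
grip_width: 0.0087
grasp_force: 45.0
```

```bash
python3 st.py|grep -E "rot|wrist"
```

```text
tool_rot [-179.976   -0.077   43.763]
wrist_torque [0.378 0.596 0.42 ]
```

drive_tool(angular=[[0,0,0.06]], delta_pos=[[0,0,0.01]], gripper=[0.6])

```text
time_s: 8.35
tool_pos: [0.4848, 0.0988, 0.1434]
tool_rot: [-180.0, -0.1, 40.3]
force: [-1.4, 2.6, 8.3]
grip_width: 0.0087
grasp_force: 45.0
```

```bash
python3 st.py|grep -E "rot|wrist"
```

```text
tool_rot [-179.967   -0.073   40.336]
wrist_torque [0.344 0.568 0.46 ]
```

drive_tool(angular=[[0,0,0],[0,0,0],[0,0,0],[0,0,0],[0,0,0],[0,0,0],[0,0,0],[0,0,0],[0,0,0],[0,0,0]], delta_pos=[[0,0,0],[0,0,0],[0,0,0],[0,0,0],[0,0,-3],[0,0,-3],[0,0,-3],[0,0,-3],[0,0,0],[0,0,0]], gripper=[4,4,4,4,4,4,4,4,4,4])

```text
time_s: 9.35
tool_pos: [0.4848, 0.0975, 0.2624]
tool_rot: [180.0, -0.0, 40.3]
force: [-0.5, 0.5, -1.2]
grip_width: 0.0398
grasp_force: 0.0
```

```bash
python3 st.py; python3 - <<'E'
from fit import *
p=eyes.read_camera('wrist'); m=mask(p,70); V=[(p,m)]
ft=fit(V,range(-180,180,30),z=.1095); print(np.round(ft[:5],4))
c=proj(p,(.485,.099,.155)).astype(int);x0,y0=max(0,c[0]-70),max(0,c[1]-60)
cv2.imwrite('pics/w3.png',cv2.resize(p['pixels'][y0:y0+120,x0:x0+140,::-1],None,fx=5,fy=5,interpolation=cv2.INTER_CUBIC))
E
```

```text
time_s 9.35
tool_pos [0.485 0.098 0.262]
tool_rot [179.991  -0.044  40.323]
force [-0.546  0.53  -1.155]
wrist_torque [-0.049  0.106 -0.002]
grip_width 0.03977800893456441
grasp_force 0.0
qpos [-46.326  -2.618  31.161 103.426   1.37   78.774 -65.135]
[[ 3.101000e-01  4.874000e-01  9.850000e-02 -2.300399e+02  1.280000e-02]
 [ 3.126000e-01  4.866000e-01  9.970000e-02 -4.877920e+01  5.900000e-03]
 [ 3.130000e-01  4.871000e-01  9.900000e-02  1.301010e+02  6.100000e-03]
 [ 3.153000e-01  4.874000e-01  9.870000e-02  1.305523e+02  1.130000e-02]
 [ 3.168000e-01  4.857000e-01  9.900000e-02 -4.949490e+01  8.600000e-03]]
```

View pics/w3.png

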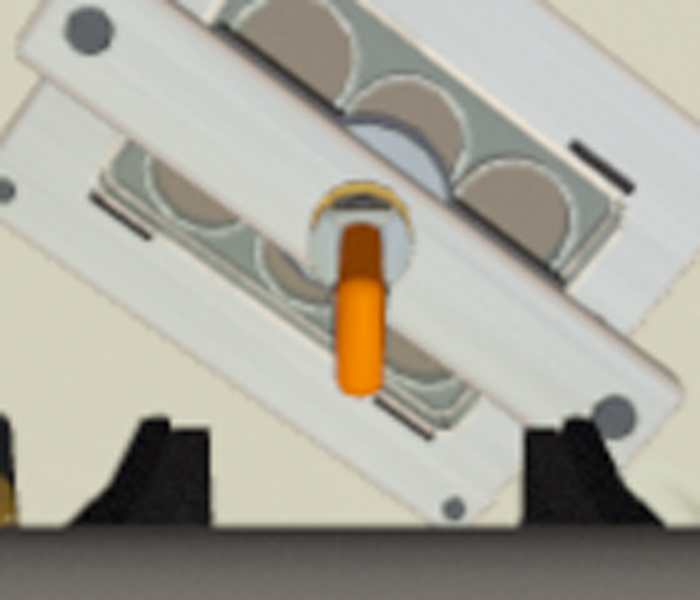

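drive_tool(angular=[[0,0,0],[0,0,0],[0,0,0],[0,0,0],[0,0,0],[0,0,0],[0,0,0],[0,0,0],[0,0,0]], delta_pos=[[0,-2,0],[0,-2,0],[0,0,0],[0,0,0],[0,0,2.5],[0,0,2.5],[0,0,2.5],[0,0,2],[0,0,0]], gripper=[0,0,0,0,0,0,0,0,0], squeeze=20)

```text
time_s: 10.3
tool_pos: [0.457, 0.1261, 0.1641]
tool_rot: [-180.0, 0.4, 40.2]
force: [0.5, -0.3, -0.1]
grip_width: 0.0008
grasp_force: 0.0
```

```bash
python3 st.py
```

```text
time_s 10.3
tool_pos [0.457 0.126 0.164]
tool_rot [-179.962    0.373   40.224]
force [ 0.466 -0.323 -0.059]
wrist_torque [-0.163  0.185 -0.048]
grip_width 0.0007919983021711938
grasp_force 0.0
qpos [-47.95   -0.739  29.274 113.394   0.5    67.612 -68.646]
```

drive_tool(angular=[[0,0,0],[0,0,0],[0,0,0],[0,0,0],[0,0,0],[0,0,0],[0,0,0],[0,0,0]], delta_pos=[[0,1,0],[0,1,0],[0,0.8,0],[0,0.8,0],[0,0.8,0.2],[0,0.8,0.3],[0,0,0],[0,0,0]], gripper=[0,0,0,0,0,0,0,0])

```text
time_s: 11.1
tool_pos: [0.4926, 0.0876, 0.1619]
tool_rot: [179.9, 0.0, 40.3]
force: [-0.6, 0.4, 0.0]
grip_width: 0.0007
grasp_force: 0.0
```

```bash
python3 st.py; python3 - <<'E'
from fit import *
p=eyes.read_camera('wrist'); ps=eyes.read_camera('scene')
a=cv2.resize(p['pixels'][120:360,140:380,::-1],(400,400)); b=cv2.resize(ps['pixels'][150:230,160:240,::-1],(400,400),interpolation=cv2.INTER_CUBIC)
cv2.imwrite('pics/w4.png',np.hstack([a,b]))
E
```

```text
time_s 11.1
tool_pos [0.493 0.088 0.162]
tool_rot [179.935   0.046  40.284]
force [-0.558  0.391  0.014]
wrist_torque [-0.116  0.168 -0.063]
grip_width 0.0006903225137678509
grasp_force 0.0
qpos [-44.652   2.821  32.595 110.629  -1.564  67.011 -61.193]
```

View pics/w4.png

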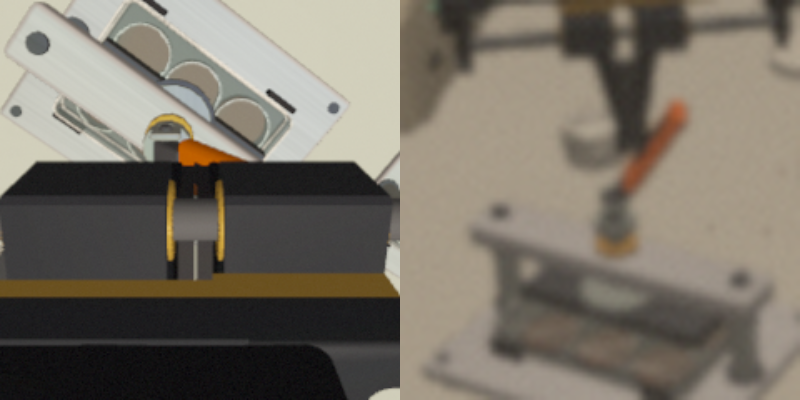

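The lever is folding the right way: in the scene crop it leans about 40° at (650,150), with the fingertip behind it. I'll continue along the arc.

drive_tool(angular=[[0,0,0],[0,0,0],[0,0,0],[0,0,0],[0,0,0],[0,0,0],[0,0,0]], delta_pos=[[0,0.7,0.4],[0,0.7,0.5],[0,0.45,0.5],[0,0.4,0.6],[0,0.3,0.6],[0,0.2,0.6],[0,0,0]], gripper=[0,0,0,0,0,0,0])

```text
time_s: 11.9
tool_pos: [0.5106, 0.0665, 0.1294]
tool_rot: [179.9, 0.0, 40.3]
force: [0.2, 0.1, 0.3]
grip_width: 0.0004
grasp_force: 0.0
```

```bash
python3 st.py
```

```text
time_s 11.9
tool_pos [0.511 0.066 0.129]
tool_rot [179.911   0.044  40.289]
force [0.189 0.066 0.321]
wrist_torque [-0.098  0.12  -0.002]
grip_width 0.00035985870635186915
grasp_force 0.0
qpos [-42.236   7.079  34.096 110.874  -4.324  63.31  -56.11 ]
```

drive_tool(angular=[[0,0,0],[0,0,0],[0,0,0]], delta_pos=[[0,0,0.1],[0,0,0.1],[0,0,0]], gripper=[0,0,0])

```text
time_s: 12.2
tool_pos: [0.5106, 0.0667, 0.1286]
tool_rot: [179.9, -0.0, 40.3]
force: [-0.3, -2.4, 0.7]
grip_width: 0.0003
grasp_force: 1.2
```

drive_tool(angular=[[0,0,0],[0,0,0]], delta_pos=[[0,0,0.1],[0,0,0]], gripper=[0,0])

```text
time_s: 12.4
tool_pos: [0.5108, 0.0667, 0.1284]
tool_rot: [179.9, -0.0, 40.3]
force: [-2.4, -2.4, 7.9]
grip_width: 0.0004
grasp_force: 4.2
```

drive_tool(angular=[[0,0,0],[0,0,0],[0,0,0]], delta_pos=[[0,0,0.1],[0,0,0.1],[0,0,0]], gripper=[0,0,0])

```text
time_s: 12.7
tool_pos: [0.511, 0.0668, 0.1281]
tool_rot: [180.0, -0.1, 40.3]
force: [-6.9, -3.4, 18.9]
grip_width: 0.0004
grasp_force: 9.7
```

drive_tool(angular=[[0,0,0],[0,0,0],[0,0,0],[0,0,0],[0,0,0],[0,0,0]], delta_pos=[[0,0,-1],[0,0,-3],[0,-2,-4],[0,-3,-4],[0,-3,-2],[0,0,0]], gripper=[0,0,0,0,0,0])

```text
time_s: 13.3
tool_pos: [0.4578, 0.1333, 0.2685]
tool_rot: [-179.9, -0.4, 40.7]
force: [-0.4, 0.4, -0.1]
grip_width: 0.0001
grasp_force: 0.0
```

```bash
python3 - <<'E'
from fit import *
p=eyes.read_camera('wrist'); ps=eyes.read_camera('scene')
V=[(p,mask(p,90)),(ps,mask(ps,30,(.51,.07,.11)))]
for vv in (V[:1],V): print(np.round(fit(vv,(-50,-45),f0=1.5,z=.1093,fmax=1.7)[:2],4))
b=cv2.resize(ps['pixels'][150:230,160:240,::-1],(400,400),interpolation=cv2.INTER_CUBIC)
c=proj(p,(.5,.08,.11)).astype(int);x0,y0=max(0,c[0]-60),max(0,c[1]-60)
cv2.imwrite('pics/w5.png',np.hstack([cv2.resize(p['pixels'][y0:y0+120,x0:x0+120,::-1],(400,400)),b]))
E
python3 st.py
```

```text
[[  0.4797   0.487    0.0964 -51.0322   1.6963]
 [  0.4889   0.4861   0.0965 -50.4632   1.6982]]
[[  1.0799   0.4865   0.0999 -52.2804   1.5408]
 [  1.0876   0.4858   0.0999 -50.8809   1.5343]]
time_s 13.4
tool_pos [0.458 0.129 0.265]
tool_rot [179.99   -0.067  40.436]
force [ 0.39  -0.309 -0.19 ]
wrist_torque [-0.105  0.126  0.029]
grip_width 0.00023245218130338408
grasp_force 0.0
qpos [-49.016  -5.255  28.476 105.281   2.534  79.286 -70.674]
```

View pics/w5.png

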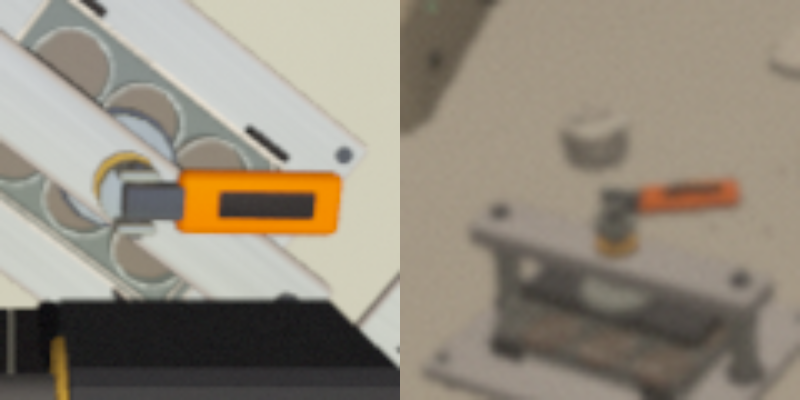

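The blade lies flat over the clamp: in the wrist crop it spans (180–340, 200), and in the scene crop it is level at (690,195). Its heading hasn't changed and the robot is clear of everything, so I'm handing in.

```bash
python3 -c "
from cell import env; print(env.sign_off())"
```

```text
the job is handed in; nothing more can be done
None
```

The six-well plate is clamped and the job is handed in: the bolt was screwed in to about 0.46 N m while turning (just snug), the lever was folded flat against its stop, and the arm was backed off clear of everything.

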